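Set out two dip dishes from a self-levelling dispenser

TASK

Lay the serving board for two dips: take the top two dishes from the spring-loaded dish dispenser, one after the other as the spring lifts the next one up, and set one dish upright in each of the board's two round recesses. Put them down without dropping them, leave the other two dishes in the dispenser, and leave the timer, the food tin and everything else on the worktop where they stand.

Things in the scene. Friction and masses are not known exactly. Their poses are not given: they have to be found in the camera images.
- dispenser: Fixed steel dish dispenser: round base 120 mm across, four upright guide rods 8 mm thick, 170 mm tall, at 45, 135, 225 and 315 deg from its x axis, 40 mm from its axis. The dishes stand between them with 2 to 3 mm play; most of the top one stands above the rods. Most finger room: along its x or y axis. Origin: centre of the base's underside, on the stack's axis; z up.
- carrier (a joint): Height (m) of the spring-borne carrier plate under the stack; about 0 with all four dishes on it. The damped spring (38 N/m) balances the dishes: each one taken off lets it rise about 0.036 within about 1 s, so the next rim comes to where the last one was, give or take 10 mm. It yields when pushed down and stops 20 mm below 0.
- dish_1: Top cream stoneware dip dish with brown unglazed foot: round, 66 mm across, 42 mm high, hollow, wall 5 mm, inside 30 mm deep, 0.14 kg. Origin: centre of its underside; z up. The foot (50 mm across, 6 mm high) nests loosely in the rim below: stacked, they repeat every 36 mm. Uppermost at the start, rim about 0.208 above the worktop.
- dish_2: Second cream stoneware dip dish with brown unglazed foot: round, 66 mm across, 42 mm high, hollow, wall 5 mm, inside 30 mm deep, 0.14 kg. Origin: centre of its underside; z up. The foot (50 mm across, 6 mm high) nests loosely in the rim below: stacked, they repeat every 36 mm. At the start directly under dish_1.
- dish_3: Third cream stoneware dip dish with brown unglazed foot: round, 66 mm across, 42 mm high, hollow, wall 5 mm, inside 30 mm deep, 0.14 kg. Origin: centre of its underside; z up. The foot (50 mm across, 6 mm high) nests loosely in the rim below: stacked, they repeat every 36 mm. Under dish_2; stays in the dispenser.
- dish_4: Lowest cream stoneware dip dish with brown unglazed foot: round, 66 mm across, 42 mm high, hollow, wall 5 mm, inside 30 mm deep, 0.14 kg. Origin: centre of its underside; z up. The foot (50 mm across, 6 mm high) nests loosely in the rim below: stacked, they repeat every 36 mm. Stands on the carrier; stays in the dispenser.
- serving_board: Loose wooden serving board lying on the worktop, 110 mm (its x) by 270 mm (its y), 20 mm thick, 1.1 kg, with two round recesses 76 mm across and 9 mm deep, 60 mm either side of its middle along y. Origin: centre of its underside; z up.
- serving_board_hole0 (a point): Centre of the mouth of the recess at the board's +y end, level with the board's top face; the recess floor is 9 mm below it, so a seated dish has its origin 9 mm below this point.
- serving_board_hole1 (a point): Centre of the mouth of the recess at the board's -y end, level with the board's top face; the recess floor is 9 mm below it.
- kitchen_timer: Red and white clockwork kitchen timer, 66 mm across, 56 mm high; a bystander behind the board and to the left of the sink. Origin: centre of its underside.
- food_tin: Small food tin with blue and white label, 57 mm across, 72 mm high; a bystander near the timer. Origin: centre of its underside.
Not all that is in view belongs to the job. Leave any orange look-alike of the dish_1 alone.

How it is judged:
By the outcome, as a careful person would: the job done as asked, in the order asked, and still so for the second after the job is handed in, with the robot touching nothing.
It also fails if it takes over 58 s, if anything falls off the work surface, if the arm or the gripper's body presses on something with over 40 N, if the wrist force passes 120 N, or if a joint passes its speed limit or range.

ROBOT

A 6-joint arm with a two-finger parallel gripper is mounted at the origin on a cart in front of the work surface, level with it; the furniture and walls round the work are solid. World frame = base frame: x ahead of the robot, y to its left, z up, the work surface at z = 0. Lengths are in m, angles in rad, forces in N, time in s.
With the tool pointing down it reaches from about 0.25 to 0.725 m from the base axis. Payload 4 kg.
Tool frame: the origin (TCP) lies midway between the tips of the shut fingers; the grasp point (between the pads) lies 19 mm behind it; z points along the fingers, y is the line along which they close (so a half turn about z gives the same grasp; the last joint's range is limited). The gripper opens to 85 mm and grips with 20 to 120 N. Pads are 22 mm wide; open, the fingers measure 114 mm over their backs; the gripper's body (76 mm by 85 mm) begins 54 mm behind the grasp point. The pads swing forward as they close: fully open they stand 13 mm farther back than shut.
Start: joints at [1.247, 0.241, 0.005, 1.335, 0, 1.571], TCP at [0.159, 0.474, 0.206] pointing down, gripper open.
Joint ranges: [-2.72, 2.72], [-1.05, 1.87], [-1.09, 1.28], [-1.99, 2.15], [-1.42, 1.44], [-3.14, 3.14]. Speed limits (rad/s): [2.79, 2.79, 3.14, 3.14, 3.14, 3.14].

INTERFACE

Orientations are given as a unit quaternion [x, y, z, w].
In Python, from workcell import get_obs, camera, job_done, silhouettes gives the robot as it stands. The module is installed in compiled form; this text tells all that it offers.
- The arm moves only by the tool drive_tool, never from a script. Its argument "increments" is a list of rows, each a list of 3 entries, a list of its own where there are three numbers: the shift along the world's x, y, z in mm, then the turn, a rotation vector about the world's x, y, z in degrees, then the opening, from 0 (shut) to 1 (fully open). A call has 1 to 8 rows; each row shifts and turns the commanded pose from where the row before left it; what a row does not reach is not made up. A row lasts 1/12 s, in which the tool goes at most 41.7 mm and 7.16 degrees, less where a joint would pass 70% of its speed; a pose out of reach is approached as far as the arm can. A call is refused whole if a number of a shift passes 41.7 or a number of a turn 7.16, either way. A call with a gripper value outside its range is refused whole. The fingers move at their own pace and stop on an object; the grip force is fixed at half the most. Time passes only in rows, so rows that do not move let the fingers close. It gives the time, the measured TCP pose, the force, the opening and the grip force at its end, in the units of the state.
- get_obs(): the state, without advancing time (a new reading comes with each control period).
- camera(name): name is "side" or "top" or "wrist"; returns a dict with "image" (384x512x3 uint8, red, green, blue), "K" (3x3 intrinsics, pixels), "view" (4x4, takes a point from world to camera coordinates). Camera axes: x right, y down, z forward; pixel columns grow to the right and rows downward; lengths in m; the calibration is good to about 2 mm. A picture is of the moment at which its call begins. There is no depth.
- job_done(): hands the job in; it is judged then, once.
Trained networks look in a picture, given as the dict that the camera call returned (one of the last four; its "shot" number tells which), for a name from the list of things; names that differ only in an ending like _2 or _b are one class to them, and where a whole thing is asked for, a point or a joint stands for the part that bears it (a point fixed in the world has none). Each returns a list of dicts, best first, with "conf" (0 to 1); they miss things now and then, are a little off and sometimes report something else, mostly with a low value. They report only what shows in the picture. A call takes as long as a camera call. They do not tell look-alikes from the thing itself.
- silhouettes(query, picture): "region" (384x512 bool, what is visible of it) and "bbox" ([left, top, right, bottom] in pixels, round what is visible of it).
The state is a dict: "clock": time; "joint_pos": joint angles; "joint_vel": joint speeds; "tau": joint torques, N m; "eef_pos": TCP position; "tool_rot": TCP orientation; "ft_force": force on the tool from outside, world axes, zero at the start; "ft_torque": the same for the moment, N m; "grip_width": finger opening in m; "grasp_force": force on a finger pad.
Only numpy, scipy, OpenCV 4.12 (cv2) and the standard library are available. Lean on these libraries where they do the work, as an engineer would, in place of code of your own. Each camera call takes 0.05 s, during which the arm holds its last target. There are 200 camera calls.

## Working session

There is one attempt and no reset: what is moved stays moved. The work goes in short steps, Python scripts to look and compute and a tool call to move; the robot and the scene stay as the last step left them, time stands still between calls to the robot, and variables do not carry over. Pictures are saved under pics/ and viewed, at most 10 in all, crops included, and the job is handed in when it is done.

Besides the shell and the picture viewer there is one more tool, called after "Call:" by a JSON object that holds its "op" and its "data". drive_tool: Moves the arm, as the interface text tells. Its arguments: {"type":"object","properties":{"increments":{"type":"array"}},"required":["increments"]}

```bash
mkdir -p pics
cat > h.py <<'E'
import numpy as np, cv2
from workcell import get_obs, camera, job_done, silhouettes
def save(n,im): cv2.imwrite(f'pics/{n}.png',cv2.cvtColor(im,cv2.COLOR_RGB2BGR))
def proj(c,P):
    P=np.atleast_2d(P); q=(c['view'][:3,:3]@P.T).T+c['view'][:3,3]; q=(c['K']@q.T).T; return q[:,:2]/q[:,2:]
def onplane(c,uv,z):
    R,t=c['view'][:3,:3],c['view'][:3,3]; o=-R.T@t
    d=R.T@np.linalg.inv(c['K'])@np.array([*uv,1.]); return o+d*(z-o[2])/d[2]
E
python3 - <<'E'
from h import *
o=get_obs(); print(o['clock'],o['eef_pos'],o['tool_rot'],o['grip_width'])
cs={n:camera(n) for n in('top','side','wrist')}
for n,c in cs.items():
    R=c['view'][:3,:3]; print(n,'cam at',(-R.T@c['view'][:3,3]).round(3),'fwd',R[2].round(2))
    for q in('dish_1','serving_board','dispenser','kitchen_timer','food_tin'):
        for d in silhouettes(q,c):
            r=d['region']; ys,xs=np.nonzero(r); print(' ',q,round(d['conf'],2),np.round(d['bbox']).tolist(),r.sum(),(xs.mean().round(1),ys.mean().round(1)))
save('a',np.hstack([cs['top']['image'],cs['side']['image']])[:, :])
im=np.hstack([cs['top']['image'],cs['side']['image']]); save('a',cv2.resize(im,(800,300)))
save('t',cv2.resize(cs['top']['image'],(800,600)))
np.savez('c0.npz',**{n+k:c[k] for n,c in cs.items() for k in('image','K','view')})
E
```

```text
0.0 [0.15886687 0.47336577 0.20512633] [ 1.61184527e-01  9.86923744e-01 -1.02270319e-03 -1.60712077e-04] 0.08566743366223677
top cam at [0.431 0.075 1.274] fwd [ 0.14 -0.   -0.99]
  dish_1 0.78 [143.0, 206.0, 167.0, 233.0] 508 (np.float64(155.3), np.float64(218.2))
  dish_1 0.75 [210.0, 227.0, 230.0, 248.0] 360 (np.float64(220.6), np.float64(235.7))
  dish_1 0.59 [189.0, 166.0, 208.0, 183.0] 328 (np.float64(198.4), np.float64(172.4))
  dish_1 0.43 [163.0, 218.0, 170.0, 233.0] 18 (np.float64(167.9), np.float64(224.1))
  dish_1 0.41 [166.0, 214.0, 178.0, 228.0] 28 (np.float64(173.5), np.float64(222.4))
  serving_board 0.94 [250.0, 223.0, 334.0, 266.0] 2892 (np.float64(290.0), np.float64(244.0))
  dispenser 0.85 [153.0, 207.0, 190.0, 242.0] 561 (np.float64(175.3), np.float64(224.9))
  kitchen_timer 0.7 [249.0, 166.0, 266.0, 189.0] 297 (np.float64(257.8), np.float64(174.9))
  food_tin 0.69 [223.0, 159.0, 244.0, 183.0] 310 (np.float64(231.7), np.float64(170.8))
  food_tin 0.6 [248.0, 222.0, 337.0, 264.0] 2903 (np.float64(290.4), np.float64(243.9))
side cam at [0.335 0.739 0.616] fwd [ 0.2
[... 425 characters left out ...]
 np.float64(297.5))
  dish_1 0.59 [181.0, 242.0, 212.0, 271.0] 700 (np.float64(195.9), np.float64(254.5))
  serving_board 0.6 [293.0, 180.0, 342.0, 245.0] 2446 (np.float64(317.9), np.float64(207.7))
  dispenser 0.66 [215.0, 266.0, 275.0, 340.0] 2387 (np.float64(246.5), np.float64(310.7))
  kitchen_timer 0.66 [224.0, 193.0, 243.0, 220.0] 396 (np.float64(232.0), np.float64(206.2))
  food_tin 0.84 [199.0, 204.0, 227.0, 238.0] 746 (np.float64(213.8), np.float64(221.2))
wrist cam at [0.079 0.499 0.372] fwd [ 0.3  -0.1  -0.95]
  serving_board 0.37 [77.0, 377.0, 89.0, 384.0] 50 (np.float64(81.3), np.float64(380.8))
  dispenser 0.48 [74.0, 377.0, 89.0, 382.0] 61 (np.float64(81.8), np.float64(380.5))
```

Run:
```python
from h import *
d=np.load('c0.npz')
t=d['topimage'][130:290,120:360]; s=d['sideimage'][160:350,160:360]
save('b',np.hstack([cv2.resize(t,(480,320),interpolation=cv2.INTER_CUBIC)[:, :460],cv2.resize(s,(337,320),interpolation=cv2.INTER_CUBIC)]))
C={n:{k:d[n+k] for k in('K','view')} for n in('top','side')}
print(C['top']['K'][0,0],C['side']['K'][0,0])
for uv,z in(((155.3,219),.208),((220.6,235.7),.04),((198.4,172.4),.04),((257.8,175),.05),((231.7,170.8),.06)): print(uv,onplane(C['top'],uv,z).round(3))
for uv in((243,232),): print(onplane(C['side'],uv,.208).round(3))
```

```text
392.99653564004757 347.40291102671
(155.3, 219) [0.514 0.346 0.208]
(220.6, 235.7) [0.476 0.182 0.04 ]
(198.4, 172.4) [0.677 0.257 0.04 ]
(257.8, 175) [0.668 0.067 0.05 ]
(231.7, 170.8) [0.679 0.149 0.06 ]
[0.519 0.336 0.208]
```

View pics/b.png

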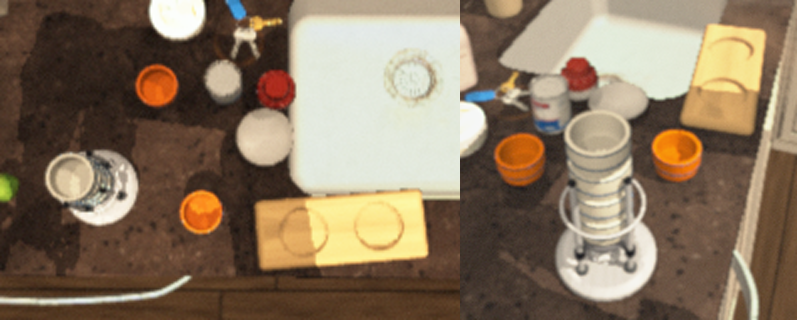

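Candidates in the top picture: the cream stack in the dispenser at (155,219), and orange bowls at (198,172) and (220,236). The cream stack between the rods is the one meant. The orange bowls are look-alikes. Next I'll enlarge it and fit the poses.

```bash
cat >> h.py <<'E'
from scipy.optimize import minimize
def boxhull(p,hx,hy,h):
    x,y,a=p; c,s=np.cos(a),np.sin(a)
    return np.array([[x+c*i*hx-s*j*hy,y+s*i*hx+c*j*hy,z] for i in(-1,1) for j in(-1,1) for z in(0,h)])
def cyl(x,y,r,z0,z1):
    t=np.linspace(0,2*np.pi,40); return np.array([[x+r*np.cos(a),y+r*np.sin(a),z] for a in t for z in(z0,z1)])
def rast(c,P,S=8):
    h=cv2.convexHull((proj(c,P)*16*1).astype(np.float32)).astype(np.int32)
    m=np.zeros((384,512),np.uint8); cv2.fillConvexPoly(m,h,255,cv2.LINE_AA,4); return m/255.
def fit(model,p0,obs,step):
    def cost(p):
        e=0
        for c,m in obs:
            r=rast(c,model(p)); e+=1-np.minimum(r,m).sum()/np.maximum(r,m).sum()
        return e
    s=np.vstack([p0]+[np.array(p0)+np.eye(len(p0))[i]*step[i] for i in range(len(p0))])
    r=minimize(cost,p0,method='Nelder-Mead',options=dict(initial_simplex=s,xatol=1e-4,fatol=1e-4)); return r.x,r.fun
E
python3 - <<'E'
from h import *
cs={n:camera(n) for n in('top','side')}
B=[(cs[n],silhouettes('serving_board',cs[n])[0]['region'].astype(float)) for n in cs]
for o in(B,B[:1],B[1:]):
    print('board',fit(lambda p:boxhull(p,.055,.135,.02),[.46,0,1.6],o,[.02,.02,.1]))
D=[]
for n,u in(('top',(155,219)),('side',(243,240))):
    for d in silhouettes('dish_1',cs[n]):
        if d['region'][u[1],u[0]]: D.append((cs[n],d['region'].astype(float))); break
for o in(D,D[:1]): print('dish',fit(lambda p:cyl(p[0],p[1],.033,.168,.208),[.515,.345],o,[.02,.02]))
t=cs['top']['image'][195:250,135:200]; s=cs['side']['image'][220:340,200:290]
save('c',np.hstack([cv2.resize(t,None,fx=6.5,fy=6.5,interpolation=cv2.INTER_CUBIC)[:355],cv2.resize(s,(266,355),interpolation=cv2.INTER_CUBIC)]))
E
```

```text
board (array([ 0.45167249, -0.03969398,  0.09262741]), np.float64(0.1615982509754471))
board (array([ 0.45343885, -0.03702407,  0.0867602 ]), np.float64(0.06847754332414457))
board (array([ 0.45157524, -0.04293833,  0.10027734]), np.float64(0.08529640230969837))
dish (array([0.51739729, 0.347621  ]), np.float64(0.27940964024774284))
dish (array([0.51742931, 0.34782278]), np.float64(0.12548302351102392))
```

View pics/c.png

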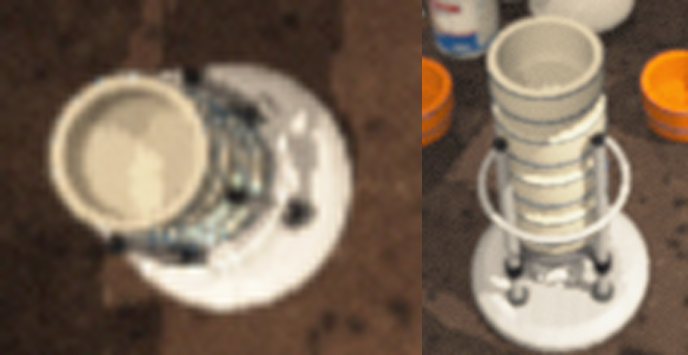

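The crop confirms it: cream dishes with grey foot bands between black-capped rods. The side camera shows rod caps near (227,269) and (259,268). Rod directions next.

Run:
```python
from h import *
d=np.load('c0.npz'); C={n:{k:d[n+k] for k in('K','view')} for n in('top','side')}
p=[onplane(C['side'],u,.168) for u in((226.7,268.7),(259.2,267.7))]; print(p, np.hypot(*(p[0]-p[1])[:2]))
v=(p[1]-p[0]); print('rod line deg',np.degrees(np.arctan2(v[1],v[0])))
for u in((164.5,206.5),(153,232.4)): print(onplane(C['top'],u,.168).round(4))
for n in C:
  for a in range(0,90,15):
    t=np.radians(a+np.arange(4)*90); print(n,a,proj(C[n],np.c_[.517+.04*np.cos(t),.347+.04*np.sin(t),0*t+.168]).round(0).tolist())
```

```text
[array([0.52965975, 0.38825495, 0.168     ]), array([0.4787225 , 0.36881334, 0.168     ])] 0.054521366662549385
rod line deg -159.10925778442632
[0.5528 0.3313 0.168 ]
[0.4796 0.3608 0.168 ]
top 0 [[159.0, 205.0], [144.0, 219.0], [158.0, 233.0], [173.0, 219.0]]
top 15 [[155.0, 205.0], [145.0, 223.0], [162.0, 233.0], [172.0, 216.0]]
top 30 [[152.0, 207.0], [146.0, 226.0], [165.0, 231.0], [171.0, 212.0]]
top 45 [[149.0, 209.0], [148.0, 229.0], [168.0, 229.0], [169.0, 209.0]]
top 60 [[146.0, 212.0], [151.0, 231.0], [171.0, 226.0], [166.0, 207.0]]
top 75 [[145.0, 215.0], [154.0, 233.0], [172.0, 223.0], [163.0, 206.0]]
side 0 [[222.0, 248.0], [234.0, 270.0], [264.0, 259.0], [251.0, 238.0]]
side 15 [[220.0, 252.0], [240.0, 271.0], [266.0, 254.0], [246.0, 237.0]]
side 30 [[220.0, 257.0], [246.0, 271.0], [265.0, 250.0], [240.0, 238.0]]
side 45 [[221.0, 261.0], [252.0, 269.0], [263.0, 246.0], [234.0, 239.0]]
side 60 [[224.0, 265.0], [258.0, 266.0], [260.0, 243.0], [229.0, 241.0]]
side 75 [[229.0, 268.0], [262.0, 263.0], [256.0, 240.0], [225.0, 244.0]]
```

Call:
{"op": "drive_tool", "data": {"increments": [[[20, -7, 30], [0, 0, -6.2], 1], [[34, -12, 20], [0, 0, -6.2], 1], [[36, -13, 15], [0, 0, -6.2], 1], [[36, -13, 15], [0, 0, -6.2], 1], [[36, -13, 10], [0, 0, -6.2], 1], [[36, -13, 0], [0, 0, -6.2], 1], [[36, -13, 0], [0, 0, -6.2], 1], [[36, -13, 0], [0, 0, -6.2], 1]]}}

```text
clock: 1.87
eef_pos: [0.4309, 0.3762, 0.2965]
tool_rot: [0.563, 0.827, 0.001, 0.0]
ft_force: [-0.1, 0.6, 1.0]
grip_width: 0.0855
grasp_force: 0.0
```

Call:
{"op": "drive_tool", "data": {"increments": [[[30, -9, 0], [0, 0, 0], 1], [[30, -9, 0], [0, 0, 0], 1], [[22, -9, 0], [0, 0, 0], 1], [[0, 0, 0], [0, 0, 0], 1], [[0, 0, 0], [0, 0, 0], 1], [[0, 0, 0], [0, 0, 0], 1]]}}

```text
clock: 2.37
eef_pos: [0.5106, 0.3501, 0.2957]
tool_rot: [0.56, 0.828, -0.0, -0.0]
ft_force: [-0.1, -0.8, 0.7]
grip_width: 0.0858
grasp_force: 0.0
```

Run:
```python
from h import *
c=camera('wrist'); o=get_obs(); print(o['clock'],o['eef_pos'],o['tool_rot'])
im=c['image'].copy()
ds=silhouettes('dish_1',c)
for d in ds: print(d['conf'],d['bbox'])
def draw(P,col):
    for u in proj(c,P): cv2.circle(im,tuple(int(round(x)) for x in u),1,col,-1)
t=np.linspace(0,2*np.pi,60)
draw(np.c_[.517+.033*np.cos(t),.348+.033*np.sin(t),0*t+.208],(255,0,0))
a=np.radians(66.5+90*np.arange(4)); draw(np.c_[.517+.04*np.cos(a),.348+.04*np.sin(a),0*a+.17],(0,255,0))
save('w1',im); np.savez('w1.npz',**{k:c[k] for k in('image','K','view')})
```

```text
2.4167 [0.51022492 0.35043296 0.29610325] [ 5.59937606e-01  8.28534739e-01 -9.55469873e-05 -2.31619805e-04]
0.94 [307.5, 223.1, 351.5, 267.4]
0.93 [223.5, 153.7, 297.1, 231.5]
0.82 [174.5, 221.3, 216.0, 263.6]
0.79 [232.7, 148.1, 285.0, 166.4]
0.63 [240.4, 141.1, 276.9, 154.3]
0.48 [233.7, 146.3, 283.1, 163.1]
```

View pics/w1.png

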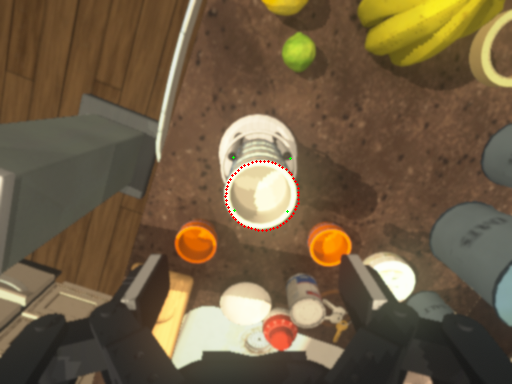

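The rim drawn at (262,195) overlies the real rim, and the rod markers sit on the rods at (234,157) and (290,155). I'll refine this by fitting the mask.

Run:
```python
from h import *
c=camera('wrist')
m=[d for d in silhouettes('dish_1',c) if d['region'][200,262] or abs(d['bbox'][0]-223)<4][0]
p,f=fit(lambda p:cyl(p[0],p[1],.033,.172,.208),[.517,.348],[(c,m['region'].astype(float))],[.005,.005]); print(p,f)
p,f=fit(lambda p:cyl(p[0],p[1],.033,p[2],p[2]+.0001),[.517,.348,.208],[(c,m['region'].astype(float))],[.005,.005,.01]); print(p,f)
p,f=fit(lambda p:cyl(p[0],p[1],.033,p[2]-.036,p[2]),[.517,.348,.208],[(c,m['region'].astype(float))],[.005,.005,.01]); print(p,f)
o=get_obs(); print(o['eef_pos'],o['clock'])
```

```text
[0.51493487 0.34804495] 0.059896711433198524
[0.51328071 0.35147392 0.2118445 ] 0.04717018714519838
[0.51624236 0.34542983 0.19998666] 0.034245632961968364
[0.51005845 0.35073614 0.29657392] 2.5667
```

Call:
{"op": "drive_tool", "data": {"increments": [[[6, -3, -10], [0, 0, 0], 1], [[0, 0, -25], [0, 0, 0], 1], [[0, 0, -20], [0, 0, 0], 1], [[0, 0, -10], [0, 0, 0], 1], [[0, 0, 0], [0, 0, 0], 1], [[0, 0, 0], [0, 0, 0], 1]]}}

```text
clock: 3.07
eef_pos: [0.5165, 0.3468, 0.2302]
tool_rot: [0.56, 0.828, -0.001, -0.0]
ft_force: [0.9, 0.7, 0.3]
grip_width: 0.0853
grasp_force: 0.0
```

Call:
{"op": "drive_tool", "data": {"increments": [[[0, 1, -18], [0, 0, 0], 1], [[0, 0, -18], [0, 0, 0], 1], [[0, 0, -14], [0, 0, 0], 1], [[0, 0, -8], [0, 0, 0], 1], [[0, 0, 0], [0, 0, 0], 1], [[0, 0, 0], [0, 0, 0], 1]]}}

```text
clock: 3.57
eef_pos: [0.5174, 0.3483, 0.1738]
tool_rot: [0.56, 0.828, 0.0, 0.0]
ft_force: [-0.5, -0.4, 1.0]
grip_width: 0.0855
grasp_force: 0.0
```

Run:
```python
from h import *
c=camera('wrist'); s=camera('side'); o=get_obs(); print(o['clock'],o['eef_pos'],o['ft_force'])
save('w2',np.hstack([c['image'][100:384,100:420],cv2.resize(s['image'][190:310,180:310],(308,284),interpolation=cv2.INTER_CUBIC)]))
```

```text
3.6667 [0.51790354 0.34857308 0.17464862] [ 0.66069725 -0.64031141  0.51809216]
```

View pics/w2.png

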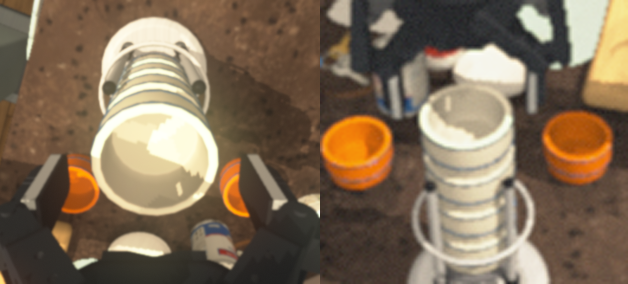

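The wrist view shows the rim at crop (155,158), centred between the fingers. The side view shows the tips a little below the rim. I'll go 4 mm lower and close.

Call:
{"op": "drive_tool", "data": {"increments": [[[-1, 0, -4], [0, 0, 0], 1], [[0, 0, 0], [0, 0, 0], 0], [[0, 0, 0], [0, 0, 0], 0], [[0, 0, 0], [0, 0, 0], 0], [[0, 0, 0], [0, 0, 0], 0], [[0, 0, 0], [0, 0, 0], 0], [[0, 0, 0], [0, 0, 0], 0]]}}

```text
clock: 4.25
eef_pos: [0.5162, 0.3481, 0.1691]
tool_rot: [0.56, 0.828, 0.0, 0.0]
ft_force: [-0.1, 0.3, 0.6]
grip_width: 0.0635
grasp_force: 65.6
```

Call:
{"op": "drive_tool", "data": {"increments": [[[0, 0, 4], [0, 0, 0], 0], [[0, 0, 8], [0, 0, 0], 0], [[0, 0, 15], [0, 0, 0], 0], [[0, 0, 20], [0, 0, 0], 0], [[0, 0, 25], [0, 0, 0], 0], [[0, 0, 25], [0, 0, 0], 0], [[0, 0, 15], [0, 0, 0], 0], [[0, 0, 0], [0, 0, 0], 0]]}}

```text
clock: 4.92
eef_pos: [0.5175, 0.349, 0.2861]
tool_rot: [0.56, 0.828, 0.004, 0.002]
ft_force: [0.7, -0.4, -0.3]
grip_width: 0.0636
grasp_force: 66.1
```

Run:
```python
from h import *
c=camera('wrist'); s=camera('side'); o=get_obs(); print(o['clock'],o['eef_pos'],o['ft_force'],o['grasp_force'])
save('w3',np.hstack([c['image'][100:384,100:420],cv2.resize(s['image'][150:310,180:310],(308,379),interpolation=cv2.INTER_CUBIC)[:284]]))
```

```text
5.0167 [0.51629799 0.34819631 0.28139399] [ 0.57705736 -0.27306271 -1.21240595] 66.12213378954038
```

View pics/w3.png

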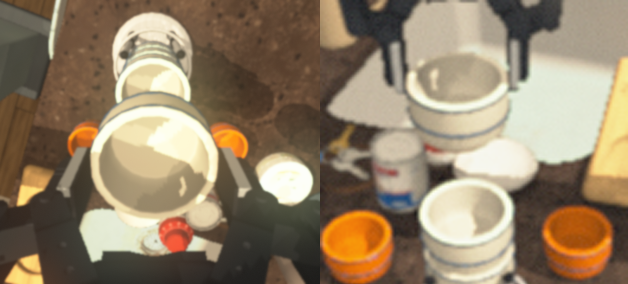

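The first dish is held level in the grip at crop (155,165), and the next dish has risen in the dispenser (side crop (467,210)). Next I'll fit the held height and refine the recesses.

Run:
```python
from h import *
T,S,W=camera('top'),camera('side'),camera('wrist')
o=get_obs(); e=o['eef_pos']; print(o['clock'],e)
obs=[]
for c in(S,W):
    u=proj(c,[e[0],e[1],e[2]+.03])[0]
    ds=[d for d in silhouettes('dish_1',c)]
    d=max(ds,key=lambda d:d['region'][int(u[1])-6:int(u[1])+6,int(u[0])-6:int(u[0])+6].sum()); print(d['conf'],d['bbox'],u); obs.append((c,d['region'].astype(float)))
mod=lambda p:np.vstack([cyl(p[0],p[1],.033,p[2]-.036,p[2]),cyl(p[0],p[1],.025,p[2]-.042,p[2]-.04)])
for ob in(obs,obs[1:]):
    p,f=fit(mod,[e[0],e[1],e[2]+.035],ob,[.005,.005,.005]); print('held',p-e,f)
# next dish in stack
uu=proj(S,[.5155,.348,.205])[0]
d=max(silhouettes('dish_1',S),key=lambda d:d['region'][int(uu[1])-4:int(uu[1])+4,int(uu[0])-4:int(uu[0])+4].sum())
print('next',d['bbox'],fit(lambda p:cyl(.5155,.348,.033,p[0]-.03,p[0]),[.205],[(S,d['region'].astype(float))],[.005]))
B=[(c,silhouettes('serving_board',c)[0]['region'].astype(float)) for c in(T,S)]
t=np.linspace(0,2*np.pi,120)
for c,m in B:
    p,f=fit(lambda p:boxhull(p,.055,.135,.02),[.453,-.04,.09],[(c,m)],[.01,.01,.05]); print('board',p,f)
    g=cv2.cvtColor(c['image'],cv2.COLOR_RGB2LAB)[...,0].astype(np.float32)
    L=np.abs(cv2.GaussianBlur(g,(0,0),.8)-cv2.GaussianBlur(g,(0,0),2.0))
    best=[]
    for x in np.arange(.438,.470,.001):
     for y in np.arange(-.06,-.02,.001):
      for a in np.arange(.05,.14,.01):
       C=[[x-.06*k*np.sin(a),y+.06*k*np.cos(a)] for k in(1,-1)]
       P=np.vstack([np.c_[q[0]+.038*np.cos(t),q[1]+.038*np.sin(t),0*t+.02] for q in C]) 
       uv=proj(c,P).astype(np.float32); v=cv2.remap(L,uv[None,:,0],uv[None,:,1],cv2.INTER_LINEAR); best.append((np.minimum(v,12).mean(),x,y,a,C))
    best.sort(key=lambda b:-b[0]); b=best[0]; print('circ',np.round(b[:4],3).tolist(),np.round(np.mean([q[1:4] for q in best[:20]],0),4),np.round(b[4],4).tolist())
    im=c['image']; x0,y0=(245,215) if c is T else (280,170)
    z=cv2.resize(im[y0:y0+80,x0:x0+100],None,fx=4,fy=4,interpolation=cv2.INTER_CUBIC)
    for q in b[4]:
        for u in proj(c,np.c_[q[0]+.038*np.cos(t),q[1]+.038*np.sin(t),0*t+.02]): cv2.circle(z,(int((u[0]-x0+.5)*4),int((u[1]-y0+.5)*4)),0,(255,0,0),-1)
    z_all=z if c is T else np.hstack([z_all,z])
save('e',z_all)
```

```text
5.1667 [0.51536695 0.34751502 0.27904887]
0.95 [218.7, 173.9, 261.0, 219.1] [239.16886267 188.42250556]
0.82 [188.1, 189.5, 317.7, 323.4] [257.3239892  261.20977938]
held [ 0.0001479  -0.00366273  0.03283144] 0.17286343724633657
held [-0.00057982 -0.00394803  0.03154876] 0.04068844136183203
next [222.1, 227.4, 259.6, 266.8] (array([0.20474609]), np.float64(0.07645925848142598))
board [ 0.4518392  -0.03499211  0.08257348] 0.07330838545346707
circ [8.159, 0.457, -0.036, 0.09] [ 0.4564 -0.0357  0.089 ] [[0.4516, 0.0238], [0.4624, -0.0958]]
board [ 0.45209409 -0.04176971  0.08381891] 0.09028573206291013
circ [6.825, 0.438, -0.033, 0.09] [ 0.4381 -0.0337  0.0895] [[0.4326, 0.0268], [0.4434, -0.0928]]
```

View pics/e.png

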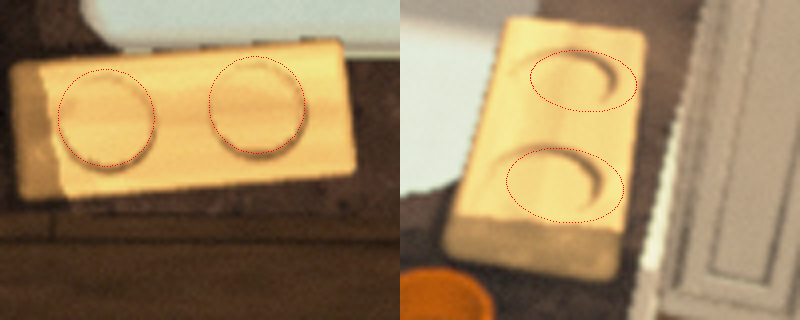

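The top-camera circles sit on the recesses to within about 1 px. The side fit was pulled off by shading, so I'm discarding it. Board middle is about (0.4535, -0.0375), yaw 0.087. I'll carry the dish to above hole1 and check there with the wrist camera.

Call:
{"op": "drive_tool", "data": {"increments": [[[-2, -15, 0], [0, 0, 0], 0], [[-4, -30, 0], [0, 0, 0], 0], [[-5, -38, -6], [0, 0, 0], 0], [[-5, -38, -8], [0, 0, 0], 0], [[-5, -38, -8], [0, 0, 0], 0], [[-5, -38, -8], [0, 0, 0], 0], [[-5, -38, -8], [0, 0, 0], 0], [[-5, -38, -8], [0, 0, 0], 0]]}}

```text
clock: 6.08
eef_pos: [0.4794, 0.0734, 0.2347]
tool_rot: [0.56, 0.828, 0.0, 0.0]
ft_force: [0.5, -0.4, -2.1]
grip_width: 0.0638
grasp_force: 66.2
```

Call:
{"op": "drive_tool", "data": {"increments": [[[-5, -38, -8], [0, 0, 0], 0], [[-5, -38, -8], [0, 0, 0], 0], [[-5, -38, -8], [0, 0, 0], 0], [[-4, -32, -8], [0, 0, 0], 0], [[-2, -20, 0], [0, 0, 0], 0], [[0, -5, 0], [0, 0, 0], 0], [[0, 0, 0], [0, 0, 0], 0], [[0, 0, 0], [0, 0, 0], 0]]}}

```text
clock: 6.75
eef_pos: [0.4593, -0.0957, 0.2032]
tool_rot: [0.56, 0.828, 0.0, 0.0]
ft_force: [0.0, 0.6, -1.4]
grip_width: 0.0639
grasp_force: 66.2
```

```bash
cat >> h.py <<'E'
def overlay(im,c,bx,by,a,col=(255,0,0)):
    t=np.linspace(0,2*np.pi,150)
    for k in(1,-1):
        q=(bx-.06*k*np.sin(a),by+.06*k*np.cos(a))
        for u in proj(c,np.c_[q[0]+.038*np.cos(t),q[1]+.038*np.sin(t),0*t+.02]): cv2.circle(im,(int(u[0]),int(u[1])),0,col,-1)
    b=boxhull((bx,by,a),.055,.135,.02)[1::2][[0,1,3,2]]; cv2.polylines(im,[proj(c,b).astype(np.int32)],True,col,1)
E
python3 - <<'E'
from h import *
W=camera('wrist'); o=get_obs(); print(o['clock'],o['eef_pos'])
im=W['image'].copy(); overlay(im,W,.4535,-.0375,.087)
e=o['eef_pos']; 
for u in proj(W,cyl(e[0],e[1],.033,e[2]+.032,e[2]+.0321)): cv2.circle(im,(int(u[0]),int(u[1])),0,(0,0,255),-1)
save('f',cv2.resize(im,(800,600),interpolation=cv2.INTER_CUBIC)); np.savez('f.npz',**{k:W[k] for k in('image','K','view')})
E
```

```text
6.8 [ 0.45935427 -0.09518948  0.20319132]
```

View pics/f.png

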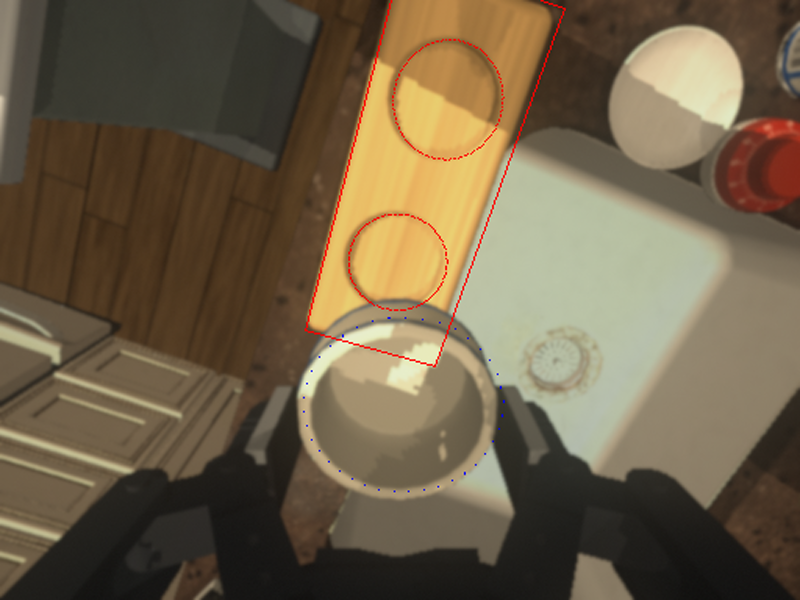

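The wrist view shows both recesses, hole0 near (447,98) and hole1 near (398,262) in the enlarged picture, within a few pixels of the overlay. The dish sits 6 px left of its drawn rim, as do the fingers, so the camera is about 2 mm off. I'll refine numerically.

```bash
cat > ref.py <<'E'
from h import *
c=dict(np.load('f.npz')); e=np.array([.45935,-.0952,.2032])
g=cv2.cvtColor(c['image'],cv2.COLOR_RGB2LAB)[...,0].astype(np.float32); g=cv2.GaussianBlur(g,(0,0),1.0)
gx,gy=cv2.Sobel(g,cv2.CV_32F,1,0),cv2.Sobel(g,cv2.CV_32F,0,1)
t=np.linspace(0,2*np.pi,180,endpoint=False)
def score(x,y,r=.038,z=.02):
    uv=proj(c,np.c_[x+r*np.cos(t),y+r*np.sin(t),0*t+z]).astype(np.float32)
    d=np.roll(uv,-1,0)-np.roll(uv,1,0); n=np.c_[d[:,1],-d[:,0]]; n/=np.linalg.norm(n,axis=1)[:,None]
    a=cv2.remap(gx,uv[None,:,0],uv[None,:,1],1)[0]; b=cv2.remap(gy,uv[None,:,0],uv[None,:,1],1)[0]
    return np.minimum(np.abs(a*n[:,0]+b*n[:,1]),20).mean()
for h in((.448,.022),(.459,-.097)):
    S=[(score(h[0]+i,h[1]+j),i,j) for i in np.arange(-.008,.0081,.0005) for j in np.arange(-.008,.0081,.0005)]
    S.sort(reverse=True); print(h,[tuple(np.round(s,4).tolist()) for s in S[:4]],np.mean([s[1:] for s in S[:15]],0).round(4))
S=[(score(e[0]+i,e[1]+j,.033,e[2]+.032+k),i,j,k) for i in np.arange(-.006,.0061,.001) for j in np.arange(-.008,.0061,.001) for k in np.arange(-.006,.0061,.002)]
S.sort(reverse=True); print('held rim',[tuple(np.round(s,4).tolist()) for s in S[:4]])
E
python3 ref.py
```

```text
(0.448, 0.022) [(19.5309, -0.0025, -0.003), (19.5193, -0.002, -0.002), (19.5031, -0.0035, 0.0), (19.4912, -0.003, -0.003)] [-0.003  -0.0019]
(0.459, -0.097) [(19.7439, -0.004, 0.002), (19.7381, -0.0045, 0.0015), (19.7369, -0.0035, 0.0015), (19.7204, -0.003, 0.0035)] [-0.0039  0.0018]
held rim [(19.8712, -0.002, -0.003, 0.002), (19.8222, -0.001, -0.004, 0.0), (19.8087, -0.002, -0.001, 0.004), (19.7646, -0.001, -0.002, 0.002)]
```

Call:
{"op": "drive_tool", "data": {"increments": [[[-2, 2, -10], [0, 0, 0], 0], [[0, 0, -30], [0, 0, 0], 0], [[0, 0, -36], [0, 0, 0], 0], [[0, 0, -36], [0, 0, 0], 0], [[0, 0, -26], [0, 0, 0], 0], [[0, 0, -14], [0, 0, 0], 0], [[0, 0, -8], [0, 0, 0], 0], [[0, 0, 0], [0, 0, 0], 0]]}}

```text
clock: 7.47
eef_pos: [0.4561, -0.0925, 0.0415]
tool_rot: [0.559, 0.829, -0.001, -0.002]
ft_force: [-0.6, -0.0, -1.4]
grip_width: 0.0633
grasp_force: 66.3
```

Call:
{"op": "drive_tool", "data": {"increments": [[[0, 0, -6], [0, 0, 0], 0], [[0, 0, -5], [0, 0, 0], 0], [[0, 0, -3], [0, 0, 0], 0], [[0, 0, -2], [0, 0, 0], 0], [[0, 0, 0], [0, 0, 0], 0], [[0, 0, 0], [0, 0, 0], 0]]}}

```text
clock: 7.97
eef_pos: [0.4573, -0.0941, 0.0273]
tool_rot: [0.56, 0.828, 0.0, 0.0]
ft_force: [-0.0, -0.5, -1.0]
grip_width: 0.0638
grasp_force: 66.3
```

Run:
```python
from h import *
W=camera('wrist');S=camera('side'); o=get_obs(); print(o['clock'],o['eef_pos'],o['ft_force'])
a=cv2.resize(W['image'][60:320,130:400],(400,385),interpolation=cv2.INTER_CUBIC); b=cv2.resize(S['image'][150:260,270:384],(399,385),interpolation=cv2.INTER_CUBIC)
save('g',np.hstack([a,b]))
```

```text
8.0667 [ 0.45737675 -0.09414727  0.02736826] [ 0.73685623 -0.9832102  -1.58957072]
```

View pics/g.png

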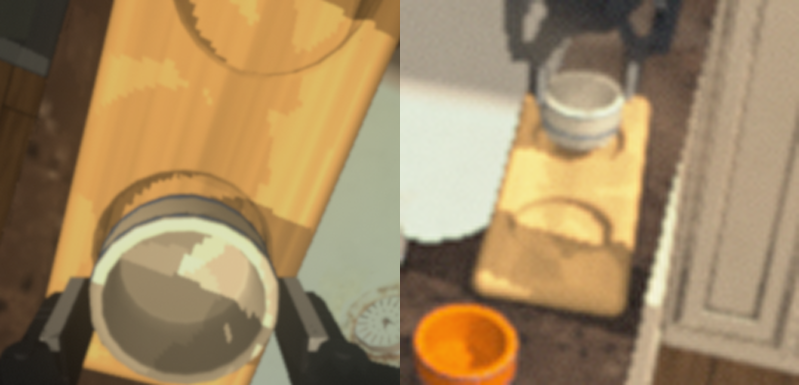

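The dish hangs centred in the hole1 recess in both views: wrist crop (185,300) with the recess arc evenly round it, side crop (580,115). Lowering gently.

Call:
{"op": "drive_tool", "data": {"increments": [[[0, 0, -2], [0, 0, 0], 0], [[0, 0, -1.5], [0, 0, 0], 0], [[0, 0, -1], [0, 0, 0], 0], [[0, 0, 0], [0, 0, 0], 0]]}}

```text
clock: 8.4
eef_pos: [0.4568, -0.0939, 0.0222]
tool_rot: [0.56, 0.828, -0.0, -0.0]
ft_force: [-0.1, -0.7, -1.7]
grip_width: 0.0637
grasp_force: 66.3
```

Call:
{"op": "drive_tool", "data": {"increments": [[[0, 0, -1], [0, 0, 0], 0], [[0, 0, -1], [0, 0, 0], 0], [[0, 0, 0], [0, 0, 0], 0]]}}

```text
clock: 8.65
eef_pos: [0.4569, -0.0939, 0.0203]
tool_rot: [0.56, 0.828, -0.0, -0.0]
ft_force: [-0.3, 0.6, -0.7]
grip_width: 0.0635
grasp_force: 66.3
```

Call:
{"op": "drive_tool", "data": {"increments": [[[0, 0, -1], [0, 0, 0], 0], [[0, 0, 0], [0, 0, 0], 0]]}}

```text
clock: 8.82
eef_pos: [0.457, -0.094, 0.0193]
tool_rot: [0.56, 0.828, -0.0, -0.0]
ft_force: [-0.2, 0.5, -0.4]
grip_width: 0.0634
grasp_force: 66.3
```

Call:
{"op": "drive_tool", "data": {"increments": [[[0, 0, -1], [0, 0, 0], 0], [[0, 0, 0], [0, 0, 0], 0]]}}

```text
clock: 8.98
eef_pos: [0.457, -0.094, 0.0184]
tool_rot: [0.56, 0.828, -0.0, -0.0]
ft_force: [0.3, -0.0, -2.2]
grip_width: 0.0638
grasp_force: 66.3
```

Call:
{"op": "drive_tool", "data": {"increments": [[[0, 0, -1], [0, 0, 0], 0], [[0, 0, 0], [0, 0, 0], 0]]}}

```text
clock: 9.15
eef_pos: [0.457, -0.094, 0.0174]
tool_rot: [0.56, 0.828, -0.0, -0.0]
ft_force: [0.3, 0.3, -1.6]
grip_width: 0.0635
grasp_force: 66.3
```

Call:
{"op": "drive_tool", "data": {"increments": [[[0, 0, -1], [0, 0, 0], 0], [[0, 0, 0], [0, 0, 0], 0]]}}

```text
clock: 9.32
eef_pos: [0.457, -0.094, 0.0164]
tool_rot: [0.56, 0.828, -0.0, -0.0]
ft_force: [-1.0, 0.9, -1.4]
grip_width: 0.0635
grasp_force: 66.3
```

Call:
{"op": "drive_tool", "data": {"increments": [[[0, 0, -1], [0, 0, 0], 0], [[0, 0, 0], [0, 0, 0], 0]]}}

```text
clock: 9.48
eef_pos: [0.4572, -0.094, 0.0158]
tool_rot: [0.56, 0.828, 0.0, 0.0]
ft_force: [0.1, 0.4, 1.6]
grip_width: 0.0638
grasp_force: 66.6
```

Run:
```python
from h import *
S=camera('side');T=camera('top'); o=get_obs(); e=o['eef_pos']; print(o['clock'],e,o['ft_force'])
for nm,c in(('side',S),('top',T)):
    u=proj(c,[e[0],e[1],.035])[0]
    d=max(silhouettes('dish_1',c),key=lambda d:d['region'][int(u[1])-5:int(u[1])+5,int(u[0])-5:int(u[0])+5].sum()); print(nm,d['bbox'],d['conf'])
    for z in(.05,.053,.056,.06): 
        q=proj(c,np.vstack([cyl(e[0],e[1],.033,z-.036,z)])); print(z,q.min(0).round(1),q.max(0).round(1))
```

```text
9.5833 [ 0.45720538 -0.09405216  0.01575737] [-1.03527106  0.5370754   2.37377152]
side [308.9, 175.8, 334.4, 199.6] 0.58
0.05 [309.2 173.7] [333.2 196.9]
0.053 [309.3 172.8] [333.3 196.1]
0.056 [309.3 172. ] [333.4 195.2]
0.06 [309.4 170.9] [333.5 194.1]
top [297.2, 233.8, 302.9, 253.6] 0.65
0.05 [297.6 231.4] [320.2 252.9]
0.053 [297.7 231.4] [320.3 252.9]
0.056 [297.8 231.3] [320.5 252.9]
0.06 [298.  231.3] [320.7 252.9]
```

Call:
{"op": "drive_tool", "data": {"increments": [[[0, 0, -0.6], [0, 0, 0], 0], [[0, 0, 0], [0, 0, 0], 0]]}}

```text
clock: 9.85
eef_pos: [0.4573, -0.0941, 0.0157]
tool_rot: [0.56, 0.828, 0.0, 0.0]
ft_force: [-2.0, 1.4, 7.7]
grip_width: 0.0632
grasp_force: 67.3
```

Contact is firm and seated. Releasing, then rising.

Call:
{"op": "drive_tool", "data": {"increments": [[[0, 0, 0.4], [0, 0, 0], 1], [[0, 0, 0], [0, 0, 0], 1], [[0, 0, 0], [0, 0, 0], 1], [[0, 0, 0], [0, 0, 0], 1], [[0, 0, 0], [0, 0, 0], 1], [[0, 0, 0], [0, 0, 0], 1]]}}

```text
clock: 10.35
eef_pos: [0.457, -0.094, 0.0151]
tool_rot: [0.56, 0.828, -0.0, -0.0]
ft_force: [-0.7, -0.6, -0.2]
grip_width: 0.0853
grasp_force: 0.0
```

Call:
{"op": "drive_tool", "data": {"increments": [[[0, 0, 6], [0, 0, 0], 1], [[0, 0, 15], [0, 0, 0], 1], [[0, 0, 30], [0, 0, 0], 1], [[0, 0, 40], [0, 0, 0], 1], [[0, 0, 40], [0, 0, 0], 1], [[0, 5, 40], [0, 0, 0], 1], [[2, 15, 35], [0, 0, 0], 1], [[4, 30, 25], [0, 0, 0], 1]]}}

```text
clock: 11.02
eef_pos: [0.4639, -0.0455, 0.2507]
tool_rot: [0.562, 0.827, 0.001, 0.003]
ft_force: [0.8, -0.4, 0.0]
grip_width: 0.0853
grasp_force: 0.0
```

Call:
{"op": "drive_tool", "data": {"increments": [[[5, 38, 12], [0, 0, 0], 1], [[5, 39, 12], [0, 0, 0], 1], [[5, 39, 10], [0, 0, 0], 1], [[5, 39, 8], [0, 0, 0], 1], [[5, 39, 0], [0, 0, 0], 1], [[5, 39, 0], [0, 0, 0], 1], [[5, 39, 0], [0, 0, 0], 1], [[5, 39, 0], [0, 0, 0], 1]]}}

```text
clock: 11.68
eef_pos: [0.5028, 0.2689, 0.2889]
tool_rot: [0.56, 0.828, 0.0, 0.0]
ft_force: [0.5, -0.5, 0.1]
grip_width: 0.0855
grasp_force: 0.0
```

Call:
{"op": "drive_tool", "data": {"increments": [[[5, 38, 0], [0, 0, 0], 1], [[4, 26, 0], [0, 0, 0], 1], [[2, 15, 0], [0, 0, 0], 1], [[0, 0, 0], [0, 0, 0], 1], [[0, 0, 0], [0, 0, 0], 1], [[0, 0, 0], [0, 0, 0], 1]]}}

```text
clock: 12.18
eef_pos: [0.5139, 0.3452, 0.2884]
tool_rot: [0.56, 0.828, -0.0, 0.0]
ft_force: [0.7, -0.4, 0.6]
grip_width: 0.0851
grasp_force: 0.0
```

Run:
```python
from h import *
o=get_obs(); print(o['clock'],o['eef_pos'])
W,S=camera('wrist'),camera('side')
def best(c,P):
    u=proj(c,P)[0]; return max(silhouettes('dish_1',c),key=lambda d:d['region'][int(u[1])-5:int(u[1])+5,int(u[0])-5:int(u[0])+5].sum())
m=best(W,[.516,.348,.204]); s=best(S,[.516,.348,.2]); print(m['bbox'],s['bbox'])
print(fit(lambda p:cyl(p[0],p[1],.033,.172,.208),[.517,.348],[(W,m['region'].astype(float))],[.005,.005]))
print(fit(lambda p:cyl(p[0],p[1],.033,p[2]-.036,p[2]),[.517,.348,.208],[(W,m['region'].astype(float))],[.005,.005,.01]))
print(fit(lambda p:cyl(.5155,.348,.033,p[0]-.03,p[0]),[.205],[(S,s['region'].astype(float))],[.005]))
# first picture of the stack, same side measure
d=np.load('c0.npz'); print('rim top rows, first vs now: 224.0 vs',s['bbox'][1])
for z in(.2,.205,.21): print(z,proj(S,cyl(.5155,.348,.033,z,z+1e-4)).min(0))
t=W['image'][90:290,160:360]; save('i',np.hstack([cv2.resize(t,(400,400)),cv2.resize(S['image'][150:310,180:340],(400,400))]))
```

```text
12.1833 [0.51392622 0.34520301 0.28844637]
[308.7, 222.7, 350.4, 266.1] [221.7, 228.3, 261.8, 266.0]
(array([0.517, 0.348]), np.float64(1.0))
(array([0.517, 0.348, 0.208]), np.float64(1.0))
(array([0.20484375]), np.float64(0.08994654144438952))
rim top rows, first vs now: 224.0 vs 228.3
0.2 [223.1403022  227.50962842]
0.205 [222.8959585  225.39767312]
0.21 [222.64919798 223.26585948]
```

Run:
```python
from h import *
S=camera('side'); W=camera('wrist'); d=np.load('c0.npz')
t=np.linspace(0,2*np.pi,120,endpoint=False)
def sc(im,c,x,y,z,sel):
    g=cv2.GaussianBlur(cv2.cvtColor(im,cv2.COLOR_RGB2LAB)[...,0].astype(np.float32),(0,0),.7)
    gx,gy=cv2.Sobel(g,5,1,0),cv2.Sobel(g,5,0,1)
    uv=proj(c,np.c_[x+.033*np.cos(t),y+.033*np.sin(t),0*t+z]).astype(np.float32)
    dd=np.roll(uv,-1,0)-np.roll(uv,1,0); n=np.c_[dd[:,1],-dd[:,0]]; n/=np.linalg.norm(n,axis=1)[:,None]
    a=cv2.remap(gx,uv[None,:,0],uv[None,:,1],1)[0]; b=cv2.remap(gy,uv[None,:,0],uv[None,:,1],1)[0]
    v=np.abs(a*n[:,0]+b*n[:,1]); far=uv[:,1]<np.median(uv[:,1]) if sel else v>-1
    return v[far].mean()
for nm,im in(('first',d['sideimage']),('now',S['image'])):
    r=[(sc(im,S,.5155,.348+j,z,1),z,j) for z in np.arange(.19,.216,.001) for j in(-.002,0,.002)]; r.sort(reverse=True); print(nm,[np.round(q,3).tolist() for q in r[:5]])
w=np.load('w1.npz')
for nm,im,c in(('first',w['image'],dict(w)),('now',W['image'],W)):
    r=[(sc(im,c,.516+i,.348+j,z,0),i,j,z) for i in np.arange(-.004,.0041,.001) for j in np.arange(-.008,.0061,.001) for z in np.arange(.19,.214,.003)]; r.sort(reverse=True); print(nm,[np.round(q,3).tolist() for q in r[:5]])
```

```text
first [[191.286, 0.209, 0.002], [186.633, 0.208, 0.002], [182.55, 0.21, 0.002], [167.029, 0.207, 0.002], [164.868, 0.208, 0.0]]
now [[310.932, 0.208, 0.002], [306.978, 0.209, 0.002], [289.09, 0.207, 0.002], [281.094, 0.21, 0.002], [276.079, 0.207, 0.0]]
first [[278.558, -0.001, 0.001, 0.208], [273.602, -0.001, 0.0, 0.208], [267.987, -0.001, 0.0, 0.205], [256.858, -0.002, 0.002, 0.211], [255.358, -0.001, -0.001, 0.205]]
now [[278.315, -0.001, 0.0, 0.205], [275.834, -0.001, 0.001, 0.208], [254.016, 0.0, 0.0, 0.205], [250.332, -0.002, 0.001, 0.208], [250.173, 0.0, -0.001, 0.202]]
```

Call:
{"op": "drive_tool", "data": {"increments": [[[2, 3, -10], [0, 0, 0], 1], [[0, 0, -25], [0, 0, 0], 1], [[0, 0, -25], [0, 0, 0], 1], [[0, 0, -20], [0, 0, 0], 1], [[0, 0, -15], [0, 0, 0], 1], [[0, 0, -12], [0, 0, 0], 1], [[0, 0, -6], [0, 0, 0], 1], [[0, 0, 0], [0, 0, 0], 1]]}}

```text
clock: 13.15
eef_pos: [0.5151, 0.3482, 0.1729]
tool_rot: [0.56, 0.828, -0.002, -0.001]
ft_force: [-0.0, 0.0, -1.2]
grip_width: 0.0853
grasp_force: 0.0
```

Call:
{"op": "drive_tool", "data": {"increments": [[[0, 0, -2], [0, 0, 0], 1], [[0, 0, 0], [0, 0, 0], 0], [[0, 0, 0], [0, 0, 0], 0], [[0, 0, 0], [0, 0, 0], 0], [[0, 0, 0], [0, 0, 0], 0], [[0, 0, 0], [0, 0, 0], 0], [[0, 0, 0], [0, 0, 0], 0]]}}

```text
clock: 13.73
eef_pos: [0.5162, 0.3491, 0.1736]
tool_rot: [0.56, 0.828, 0.0, 0.0]
ft_force: [-0.0, 0.3, 0.4]
grip_width: 0.0119
grasp_force: 0.0
```

Call:
{"op": "drive_tool", "data": {"increments": [[[0, 0, 4], [0, 0, 0], 0], [[0, 0, 8], [0, 0, 0], 0], [[0, 0, 15], [0, 0, 0], 0], [[0, 0, 20], [0, 0, 0], 0], [[0, 0, 25], [0, 0, 0], 0], [[0, 0, 25], [0, 0, 0], 0], [[0, 0, 15], [0, 0, 0], 0], [[0, 0, 0], [0, 0, 0], 0]]}}

```text
clock: 14.4
eef_pos: [0.5177, 0.35, 0.2908]
tool_rot: [0.56, 0.828, 0.004, 0.002]
ft_force: [0.0, -0.6, 0.2]
grip_width: 0.0003
grasp_force: 0.0
```

The fingers closed on air: the grip width fell to 12 mm with no force, so the rim must be lower than I measured. Looking again.

Run:
```python
from h import *
S=camera('side'); W=camera('wrist'); print(get_obs()['clock'])
def dr(c,f,x0,y0,w,h):
    z=cv2.resize(c['image'][y0:y0+h,x0:x0+w],None,fx=f,fy=f,interpolation=cv2.INTER_CUBIC); t=np.linspace(0,2*np.pi,60)
    for q,col in((.208,(255,0,0)),(.172,(0,0,255))):
        for u in proj(c,np.c_[.515+.033*np.cos(t),.349+.033*np.sin(t),0*t+q]): cv2.circle(z,(int((u[0]-x0+.5)*f),int((u[1]-y0+.5)*f)),0,col,-1)
    return z
save('j',np.hstack([dr(S,4,195,200,100,140),dr(W,2.8,190,90,140,200)]))
```

```text
14.5
```

View pics/j.png

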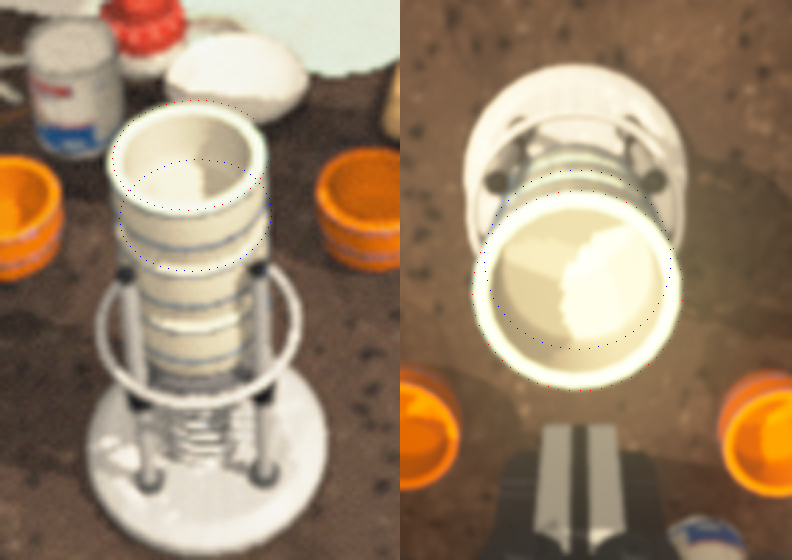

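The rim fit is right: the red circle at z = 0.208 lies on the real rim (side crop (188,157), wrist crop (577,290)), and the stack looks undisturbed. So the pads reach less far below the rim than I assumed. I'll check the real tip position against the TCP.

Run:
```python
from h import *
S=camera('side'); W=camera('wrist'); o=get_obs(); e=o['eef_pos']; print(o['clock'],e,o['tool_rot'])
for k in(0,.01,.019,.025,.03): print(k,proj(W,e+[0,0,k]).round(1),proj(S,e+[0,0,k]).round(1))
print('shut tips in the wrist picture: 254,242')
g=cv2.cvtColor(W['image'],cv2.COLOR_RGB2GRAY); print(g[225:262:2,243:247].mean(1).round(),g[225:262:2,262:266].mean(1).round())
# tips in side view: column through fingers
u=proj(S,e)[0].astype(int); gs=cv2.cvtColor(S['image'],cv2.COLOR_RGB2GRAY)
for r in range(u[1]-26,u[1]+10,2): print(r,gs[r,u[0]-8:u[0]+9].tolist())
```

```text
14.6 [0.51561789 0.34871153 0.28398697] [ 5.60281967e-01  8.28301191e-01 -1.04039301e-03 -4.15895768e-04]
0 [[256.5 235.4]] [[239.6 201.9]]
0.01 [[256.7 242.9]] [[239.3 196.7]]
0.019 [[256.8 250.4]] [[238.9 192. ]]
0.025 [[256.9 255.9]] [[238.7 188.9]]
0.03 [[257.  260.7]] [[238.5 186.2]]
shut tips in the wrist picture: 254,242
[254. 248. 156. 118. 115. 115. 112. 110. 126. 155. 158. 158. 156. 156.
 156. 155. 154. 154. 154.] [254. 252. 187. 124. 120. 118. 117. 114. 131. 156. 159. 158. 158. 157.
 156. 156. 155. 155. 154.]
175 [70, 123, 162, 165, 148, 99, 83, 128, 166, 169, 141, 98, 55, 47, 85, 157, 215]
177 [61, 111, 152, 166, 152, 110, 82, 129, 163, 167, 148, 101, 58, 47, 48, 94, 181]
179 [55, 99, 145, 167, 161, 123, 86, 121, 162, 172, 150, 108, 67, 51, 52, 96, 185]
181 [49, 93, 137, 169, 166, 134, 88, 113, 153, 168, 157, 122, 75, 55, 57, 97, 182]
183 [50, 83, 133, 165, 169, 137, 91, 103, 148, 167, 161, 129, 73, 47, 53, 104, 187]
185 [43, 73, 127, 166, 168, 140, 93, 97, 141, 168, 165, 135, 77, 47, 88, 175, 225]
187 [176, 161, 165, 169, 168, 144, 98, 93, 138, 168, 167, 171, 166, 163, 1
[... 300 characters left out ...]
, 152, 194, 222, 230, 231, 230, 229, 229, 231, 230, 231, 231, 231, 230]
197 [123, 125, 124, 123, 126, 152, 198, 228, 231, 232, 230, 230, 230, 230, 231, 232, 232]
199 [124, 124, 123, 118, 112, 108, 132, 156, 186, 220, 230, 230, 231, 230, 231, 231, 231]
201 [132, 126, 119, 115, 108, 98, 103, 116, 135, 181, 220, 227, 226, 226, 229, 230, 229]
203 [103, 103, 104, 104, 106, 107, 118, 126, 137, 157, 194, 215, 218, 217, 216, 212, 211]
205 [107, 115, 118, 120, 127, 132, 140, 133, 122, 112, 128, 154, 172, 176, 171, 172, 174]
207 [126, 138, 144, 137, 122, 123, 126, 127, 112, 115, 149, 186, 196, 200, 196, 190, 187]
209 [115, 123, 136, 135, 127, 115, 111, 110, 121, 142, 181, 209, 221, 224, 226, 233, 238]
```

The side view puts the real tips about 20 mm short of the reported TCP, so the last grasp only overlapped the rim by a few mm. I'll open and grasp about 11 mm lower.

Call:
{"op": "drive_tool", "data": {"increments": [[[0, 0, 0], [0, 0, 0], 1], [[0, 0, 0], [0, 0, 0], 1], [[0, 0, 0], [0, 0, 0], 1], [[0, 0, 0], [0, 0, 0], 1], [[0, 0, 0], [0, 0, 0], 1], [[0, 0, 0], [0, 0, 0], 1], [[0, 0, 0], [0, 0, 0], 1], [[0, 0, -10], [0, 0, 0], 1]]}}

```text
clock: 15.27
eef_pos: [0.5169, 0.3496, 0.2774]
tool_rot: [0.56, 0.828, 0.002, 0.001]
ft_force: [0.4, -1.4, -1.1]
grip_width: 0.0857
grasp_force: 0.0
```

Call:
{"op": "drive_tool", "data": {"increments": [[[0, 0, -20], [0, 0, 0], 1], [[0, 0, -25], [0, 0, 0], 1], [[0, 0, -20], [0, 0, 0], 1], [[0, 0, -15], [0, 0, 0], 1], [[0, 0, -12], [0, 0, 0], 1], [[0, 0, -10], [0, 0, 0], 1], [[0, 0, 0], [0, 0, 0], 1], [[0, 0, 0], [0, 0, 0], 1]]}}

```text
clock: 15.93
eef_pos: [0.5159, 0.3489, 0.1731]
tool_rot: [0.56, 0.828, -0.0, -0.0]
ft_force: [-0.5, 1.1, 0.3]
grip_width: 0.0854
grasp_force: 0.0
```

Call:
{"op": "drive_tool", "data": {"increments": [[[0, 0, -6], [0, 0, 0], 1], [[0, 0, -6], [0, 0, 0], 1], [[0, 0, 0], [0, 0, 0], 1], [[0, 0, 0], [0, 0, 0], 1]]}}

```text
clock: 16.27
eef_pos: [0.5159, 0.3489, 0.1611]
tool_rot: [0.56, 0.828, -0.0, -0.0]
ft_force: [-0.4, 0.5, 0.3]
grip_width: 0.0852
grasp_force: 0.0
```

Call:
{"op": "drive_tool", "data": {"increments": [[[0, 0, 0], [0, 0, 0], 0], [[0, 0, 0], [0, 0, 0], 0], [[0, 0, 0], [0, 0, 0], 0], [[0, 0, 0], [0, 0, 0], 0], [[0, 0, 0], [0, 0, 0], 0], [[0, 0, 0], [0, 0, 0], 0]]}}

```text
clock: 16.77
eef_pos: [0.5162, 0.3491, 0.1615]
tool_rot: [0.56, 0.828, 0.0, 0.0]
ft_force: [1.1, 0.5, 0.2]
grip_width: 0.065
grasp_force: 65.9
```

Call:
{"op": "drive_tool", "data": {"increments": [[[0, 0, 4], [0, 0, 0], 0], [[0, 0, 8], [0, 0, 0], 0], [[0, 0, 15], [0, 0, 0], 0], [[0, 0, 20], [0, 0, 0], 0], [[0, 0, 25], [0, 0, 0], 0], [[0, 0, 25], [0, 0, 0], 0], [[0, 0, 15], [0, 0, 0], 0], [[0, 0, 0], [0, 0, 0], 0]]}}

```text
clock: 17.43
eef_pos: [0.5175, 0.35, 0.2784]
tool_rot: [0.56, 0.828, 0.004, 0.001]
ft_force: [0.4, -1.1, -1.1]
grip_width: 0.0651
grasp_force: 66.5
```

```bash
cp ref.py ref2.py
python3 - <<'E'
from h import *
S=camera('side'); W=camera('wrist'); o=get_obs(); e=o['eef_pos']; print(o['clock'],e,o['grip_width'],o['grasp_force'],o['ft_force'])
for n,c in(('side',S),('wrist',W)):
    print(n,'pred rim bbox',[f(proj(c,cyl(e[0],e[1],.033,e[2]+.01,e[2]+.047)),0).round(1).tolist() for f in(np.min,np.max)])
    for d in silhouettes('dish_1',c): print('  ',round(d['conf'],2),np.round(d['bbox']).tolist())
E
```

```text
17.5333 [0.51625287 0.34913191 0.27366172] 0.06469627039318626 66.52674112468958 [-0.33728943 -0.32375999 -2.23215366]
side pred rim bbox [[215.7, 170.7], [260.3, 215.8]]
   0.95 [224.0, 228.0, 262.0, 268.0]
   0.77 [216.0, 173.0, 259.0, 214.0]
   0.76 [225.0, 260.0, 262.0, 282.0]
   0.68 [275.0, 239.0, 305.0, 269.0]
   0.6 [311.0, 175.0, 335.0, 199.0]
   0.6 [180.0, 242.0, 210.0, 271.0]
   0.44 [199.0, 202.0, 226.0, 240.0]
wrist pred rim bbox [[187.9, 189.3], [325.8, 333.1]]
   0.96 [311.0, 226.0, 351.0, 261.0]
   0.94 [189.0, 193.0, 320.0, 329.0]
   0.75 [166.0, 226.0, 197.0, 258.0]
   0.56 [225.0, 149.0, 284.0, 170.0]
   0.27 [103.0, 271.0, 149.0, 384.0]
```

The second dish is held well and the third has risen. Carrying it to above hole0, about (0.447, 0.021).

Call:
{"op": "drive_tool", "data": {"increments": [[[-3, -15, 0], [0, 0, 0], 0], [[-6, -28, 0], [0, 0, 0], 0], [[-8, -37, -8], [0, 0, 0], 0], [[-8, -37, -8], [0, 0, 0], 0], [[-8, -37, -8], [0, 0, 0], 0], [[-8, -37, -10], [0, 0, 0], 0], [[-8, -37, -10], [0, 0, 0], 0], [[-8, -37, -10], [0, 0, 0], 0]]}}

```text
clock: 18.3
eef_pos: [0.457, 0.0822, 0.2172]
tool_rot: [0.56, 0.828, -0.001, -0.001]
ft_force: [1.4, -0.2, -2.1]
grip_width: 0.0647
grasp_force: 66.6
```

Call:
{"op": "drive_tool", "data": {"increments": [[[-6, -32, -10], [0, 0, 0], 0], [[-5, -22, -10], [0, 0, 0], 0], [[-2, -9, 0], [0, 0, 0], 0], [[0, 0, 0], [0, 0, 0], 0], [[0, 0, 0], [0, 0, 0], 0], [[0, 0, 0], [0, 0, 0], 0]]}}

```text
clock: 18.8
eef_pos: [0.4467, 0.022, 0.1995]
tool_rot: [0.56, 0.829, 0.0, 0.0]
ft_force: [1.3, -0.5, -1.0]
grip_width: 0.0647
grasp_force: 66.7
```

Call:
{"op": "drive_tool", "data": {"increments": [[[0, 0, -12], [0, 0, 0], 0], [[0, 0, -30], [0, 0, 0], 0], [[0, 0, -36], [0, 0, 0], 0], [[0, 0, -36], [0, 0, 0], 0], [[0, 0, -26], [0, 0, 0], 0], [[0, 0, -16], [0, 0, 0], 0], [[0, 0, -10], [0, 0, 0], 0], [[0, 0, -4], [0, 0, 0], 0]]}}

```text
clock: 19.47
eef_pos: [0.4453, 0.0225, 0.0276]
tool_rot: [0.559, 0.829, -0.001, -0.001]
ft_force: [-0.7, 0.6, -1.0]
grip_width: 0.0644
grasp_force: 66.7
```

Call:
{"op": "drive_tool", "data": {"increments": [[[0, 0, -6], [0, 0, 0], 0], [[0, 0, 0], [0, 0, 0], 0], [[0, 0, 0], [0, 0, 0], 0]]}}

```text
clock: 19.72
eef_pos: [0.4468, 0.0216, 0.0238]
tool_rot: [0.56, 0.829, 0.0, 0.0]
ft_force: [-0.7, 0.5, -1.4]
grip_width: 0.0648
grasp_force: 66.7
```

Run:
```python
from h import *
W=camera('wrist');S=camera('side');T=camera('top'); o=get_obs(); e=o['eef_pos']; print(o['clock'],e,o['ft_force'])
wi=W['image'].copy(); overlay(wi,W,.4522,-.037,.087)
a=cv2.resize(wi[40:340,110:420],(400,387),interpolation=cv2.INTER_CUBIC); b=cv2.resize(S['image'][150:260,270:384],(400,386),interpolation=cv2.INTER_CUBIC); b=np.vstack([b,b[-1:]])
save('k',np.hstack([a,b]))
```

```text
19.8667 [0.44699855 0.02117159 0.0241677 ] [-0.02486755  0.76233161 -0.20108787]
```

View pics/k.png

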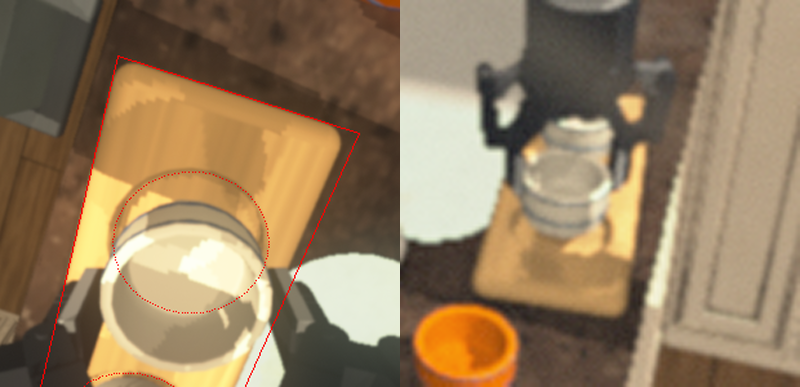

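Wrist crop: the dish at (187,285) sits centrally over the recess outline (190,243) allowing for its height. Side crop: the dish at (566,185) is over the recess, with dish 1 seated behind it. Lowering.

Call:
{"op": "drive_tool", "data": {"increments": [[[0, 0, -4], [0, 0, 0], 0], [[0, 0, -3], [0, 0, 0], 0], [[0, 0, -2], [0, 0, 0], 0], [[0, 0, -1], [0, 0, 0], 0], [[0, 0, -1], [0, 0, 0], 0], [[0, 0, 0], [0, 0, 0], 0]]}}

```text
clock: 20.37
eef_pos: [0.4459, 0.021, 0.012]
tool_rot: [0.56, 0.828, -0.0, -0.0]
ft_force: [-0.2, 0.1, -1.9]
grip_width: 0.0647
grasp_force: 66.7
```

Call:
{"op": "drive_tool", "data": {"increments": [[[0, 0, -1], [0, 0, 0], 0], [[0, 0, -1], [0, 0, 0], 0], [[0, 0, -1], [0, 0, 0], 0], [[0, 0, 0], [0, 0, 0], 0]]}}

```text
clock: 20.7
eef_pos: [0.4463, 0.021, 0.0098]
tool_rot: [0.56, 0.828, 0.0, 0.0]
ft_force: [-0.4, 0.0, 3.2]
grip_width: 0.0653
grasp_force: 67.3
```

Call:
{"op": "drive_tool", "data": {"increments": [[[0, 0, -1], [0, 0, 0], 0], [[0, 0, 0], [0, 0, 0], 0], [[0, 0, 0], [0, 0, 0], 0]]}}

```text
clock: 20.95
eef_pos: [0.4463, 0.021, 0.0098]
tool_rot: [0.56, 0.828, 0.0, 0.0]
ft_force: [-3.8, -0.5, 12.5]
grip_width: 0.0652
grasp_force: 68.1
```

Run:
```python
from h import *
W=camera('wrist'); S=camera('side'); o=get_obs(); e=o['eef_pos']; print(o['clock'],e,o['ft_force'])
t=np.linspace(0,2*np.pi,180,endpoint=False)
def G(im):
    g=cv2.GaussianBlur(cv2.cvtColor(im,cv2.COLOR_RGB2LAB)[...,0].astype(np.float32),(0,0),.8); return cv2.Sobel(g,5,1,0),cv2.Sobel(g,5,0,1)
def sc(c,g,x,y,z,r,sel=None,clip=80):
    uv=proj(c,np.c_[x+r*np.cos(t),y+r*np.sin(t),0*t+z]).astype(np.float32)
    d=np.roll(uv,-1,0)-np.roll(uv,1,0); n=np.c_[d[:,1],-d[:,0]]; n/=np.linalg.norm(n,axis=1)[:,None]
    v=np.abs(cv2.remap(g[0],uv[None,:,0],uv[None,:,1],1)[0]*n[:,0]+cv2.remap(g[1],uv[None,:,0],uv[None,:,1],1)[0]*n[:,1])
    v=np.minimum(v,clip); return v.mean() if sel is None else v[sel].mean()
g=G(W['image']); R=np.arange(-.006,.0061,.001)
r=[(sc(W,g,e[0]+i,e[1]+j,z,.033,clip=300),i,j,z) for i in R for j in R for z in(.05,.0515,.053,.0545,.056,.0575,.059)]; r.sort(reverse=True); print('rim',[np.round(q,4).tolist() for q in r[:5]])
a=t; sel=(np.sin(t-.35)>.1)   # far-from-tool side of the mouth, seen past the dish
r=[(sc(W,g,.447+i,.021+j,.02,.038,sel),i,j) for i in R for j in R]; r.sort(reverse=True); print('mouth0 rel .447,.021',[np.round(q,4).tolist() for q in r[:6]])
gs=G(S['image'])
for nm,x,y in(('d2',e[0],e[1]-.001),('d1',.457,-.095)):
    u=proj(S,np.c_[x+.033*np.cos(t),y+.033*np.sin(t),0*t+.053]); near=u[:,1]>np.median(u[:,1])
    r=[(sc(S,gs,x+i,y,z,.033,near,300),i,z) for i in(-.002,0,.002) for z in np.arange(.046,.062,.001)]; r.sort(reverse=True); print(nm,[np.round(q,4).tolist() for q in r[:5]])
np.savez('k.npz',**{k:W[k] for k in('image','K','view')})
```

```text
21.05 [0.44631307 0.02100004 0.00976363] [-3.83077384  0.08133735 12.26941414]
rim [[143.7186, -0.002, -0.002, 0.05], [136.7641, -0.002, -0.002, 0.0515], [130.4385, -0.002, -0.001, 0.0515], [129.5862, -0.001, -0.002, 0.05], [124.8487, -0.002, -0.001, 0.053]]
mouth0 rel .447,.021 [[59.7981, -0.003, 0.003], [56.7429, -0.002, 0.003], [54.8502, -0.002, 0.004], [53.4595, -0.003, 0.004], [51.021, 0.003, -0.006], [50.8634, -0.004, 0.003]]
d2 [[102.7684, 0.0, 0.051], [101.4001, 0.0, 0.052], [99.8933, 0.002, 0.053], [99.2364, 0.002, 0.052], [98.7881, 0.0, 0.05]]
d1 [[131.0366, 0.002, 0.046], [125.1493, 0.0, 0.046], [122.8355, 0.002, 0.047], [118.7043, 0.0, 0.047], [113.5604, -0.002, 0.046]]
```

The rim height fits a seated dish, but the dish looks 3–5 mm towards -y in the recess. I'll lift slightly, shift +2.5 mm in y and lower again.

Call:
{"op": "drive_tool", "data": {"increments": [[[0, 0, 2], [0, 0, 0], 0], [[0, 0, 1.5], [0, 0, 0], 0], [[0, 2.5, 0], [0, 0, 0], 0], [[0, 0, 0], [0, 0, 0], 0], [[0, 0, -1], [0, 0, 0], 0], [[0, 0, -0.8], [0, 0, 0], 0], [[0, 0, 0], [0, 0, 0], 0]]}}

```text
clock: 21.63
eef_pos: [0.446, 0.0235, 0.0099]
tool_rot: [0.56, 0.828, -0.0, -0.0]
ft_force: [-0.6, -0.4, -0.2]
grip_width: 0.0651
grasp_force: 66.9
```

Call:
{"op": "drive_tool", "data": {"increments": [[[0, 0, -0.8], [0, 0, 0], 0], [[0, 0, 0], [0, 0, 0], 0], [[0, 0, 0], [0, 0, 0], 0]]}}

```text
clock: 21.88
eef_pos: [0.446, 0.0236, 0.0098]
tool_rot: [0.56, 0.828, 0.0, -0.0]
ft_force: [-1.3, 0.6, 6.6]
grip_width: 0.0649
grasp_force: 67.6
```

Contact is at the same height after the shift, so the dish stands on the recess floor. Releasing.

Call:
{"op": "drive_tool", "data": {"increments": [[[0, 0, 0.4], [0, 0, 0], 1], [[0, 0, 0], [0, 0, 0], 1], [[0, 0, 0], [0, 0, 0], 1], [[0, 0, 0], [0, 0, 0], 1], [[0, 0, 0], [0, 0, 0], 1], [[0, 0, 0], [0, 0, 0], 1]]}}

```text
clock: 22.38
eef_pos: [0.446, 0.0235, 0.0095]
tool_rot: [0.56, 0.828, -0.0, -0.0]
ft_force: [-0.5, -0.8, 0.3]
grip_width: 0.0852
grasp_force: 0.0
```

Call:
{"op": "drive_tool", "data": {"increments": [[[0, 0, 6], [0, 0, 0], 1], [[0, 0, 15], [0, 0, 0], 1], [[0, 0, 30], [0, 0, 0], 1], [[0, 0, 40], [0, 0, 0], 1], [[0, 0, 40], [0, 0, 0], 1], [[0, 0, 40], [0, 0, 0], 1], [[-20, 25, 20], [0, 0, 0], 1], [[-25, 30, 0], [0, 0, 0], 1]]}}

```text
clock: 23.05
eef_pos: [0.4055, 0.0788, 0.2065]
tool_rot: [0.562, 0.827, 0.004, 0.004]
ft_force: [1.5, 1.5, 0.1]
grip_width: 0.0852
grasp_force: 0.0
```

Call:
{"op": "drive_tool", "data": {"increments": [[[-25, 32, 0], [0, 0, 0], 1], [[-20, 35, 0], [0, 0, 0], 1], [[-10, 35, 0], [0, 0, 0], 1], [[0, 20, 0], [0, 0, 0], 1], [[0, 0, 0], [0, 0, 0], 1], [[0, 0, 0], [0, 0, 0], 1]]}}

```text
clock: 23.55
eef_pos: [0.3457, 0.2012, 0.2009]
tool_rot: [0.559, 0.829, -0.0, 0.0]
ft_force: [-0.7, -0.3, -0.0]
grip_width: 0.0856
grasp_force: 0.0
```

Run:
```python
from h import *
T=camera('top');S=camera('side'); W=camera('wrist'); o=get_obs(); print(o['clock'],o['eef_pos'],o['ft_force'])
obs={}
for n,c in(('top',T),('side',S),('wrist',W)):
    ds=silhouettes('dish_1',c)
    print(n,[(round(d['conf'],2),np.round(d['bbox']).tolist()) for d in ds])
    for nm,p in(('h0',(.447,.022)),('h1',(.457,-.095))):
        u=proj(c,[*p,.04])[0].astype(int); q=proj(c,cyl(*p,.033,.017,.053)); print('  ',nm,'pred',q.min(0).round(0).tolist()+q.max(0).round(0).tolist())
        if not(8<u[0]<500 and 8<u[1]<376): continue
        d=max(ds,key=lambda d:d['region'][u[1]-4:u[1]+5,u[0]-4:u[0]+5].sum())
        if d['region'][u[1]-4:u[1]+5,u[0]-4:u[0]+5].sum()>20:
            obs.setdefault(nm,[]).append((c,d['region'].astype(float)))
            print('     fit',fit(lambda v:np.vstack([cyl(v[0],v[1],.033,.017,.053),cyl(v[0],v[1],.025,.011,.012)]),[*p],[obs[nm][-1]],[.004,.004]))
    for q in('serving_board','kitchen_timer','food_tin'): print('  ',q,[(round(d['conf'],2),np.round(d['bbox']).tolist()) for d in silhouettes(q,c)][:1])
```

```text
23.7 [0.3461194  0.19963525 0.20061399] [-0.86577976 -1.11607435  0.12420025]
top [(0.94, [191.0, 163.0, 211.0, 183.0]), (0.88, [298.0, 233.0, 318.0, 252.0]), (0.85, [142.0, 204.0, 173.0, 231.0]), (0.7, [208.0, 227.0, 231.0, 248.0]), (0.64, [264.0, 235.0, 280.0, 260.0])]
   h0 pred [261.0, 235.0, 283.0, 256.0]
     fit (array([0.44664536, 0.02268463]), np.float64(0.08704661224254873))
   h1 pred [298.0, 231.0, 321.0, 253.0]
     fit (array([ 0.4568683 , -0.09460222]), np.float64(0.11516820631605817))
   serving_board [(0.91, [248.0, 221.0, 336.0, 264.0])]
   kitchen_timer [(0.62, [248.0, 167.0, 270.0, 186.0])]
   food_tin [(0.7, [223.0, 160.0, 243.0, 183.0])]
side [(0.98, [222.0, 227.0, 260.0, 267.0]), (0.97, [305.0, 197.0, 330.0, 226.0]), (0.85, [275.0, 238.0, 304.0, 270.0]), (0.6, [308.0, 173.0, 333.0, 197.0]), (0.58, [179.0, 241.0, 211.0, 272.0]), (0.56, [225.0, 260.0, 261.0, 280.0])]
   h0 pred [303.0, 196.0, 329.0, 222.0]
     fit (array([0.44684528, 0.01978   ]), np.float64(0.17902547582747286))
   h1 pred [309.0, 173.0, 333.0, 196.0]
     fit (array([ 0.45856287, -0.09556763]), np.float64(0.3242489561507965))
   serving_board [(0.64, [200.0, 207.0, 227.0, 238.0])]
   kitchen_timer [(0.55, [223.0, 194.0, 240.0, 220.0])]
   food_tin [(0.65, [201.0, 206.0, 229.0, 236.0])]
wrist [(0.94, [498.0, 83.0, 510.0, 145.0]), (0.82, [481.0, 196.0, 512.0, 252.0]), (0.73, [250.0, 289.0, 300.0, 344.0]), (0.72, [317.0, 194.0, 378.0, 250.0]), (0.45, [244.0, 348.0, 260.0, 356.0])]
   h0 pred [251.0, 287.0, 302.0, 345.0]
     fit (array([0.44597523, 0.01826947]), np.float64(0.13214721939701868))
   h1 pred [228.0, 350.0, 274.0, 405.0]
   serving_board [(0.64, [219.0, 249.0, 326.0, 353.0])]
   kitchen_timer [(0.56, [420.0, 310.0, 445.0, 323.0])]
   food_tin [(0.82, [437.0, 264.0, 511.0, 334.0])]
```

Both dishes measure at the recess centres and at the seated height. The board, timer and tin are where they started, and two dishes remain in the dispenser. Handing in.

```bash
python3 -c "
from workcell import job_done; print(job_done())"
```

```text
the job is handed in; nothing more can be done
None
```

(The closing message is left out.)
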